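# Range the lab bottles by size in the bottle tray

### The arm

A 6-joint arm with a two-finger parallel gripper is mounted at the origin on the work surface. World frame = base frame: x ahead of the robot, y to its left, z up, the work surface at z = 0. Lengths are in m, angles in degrees, forces in N, time in s.
With the tool pointing down it reaches from about 0.3 to 0.75 m from the base axis. Payload 8.5 kg.
Tool frame: the origin (TCP) lies between the finger pads; the fingertips stand 17 mm ahead of it and the grasp point (between the pads) lies 2 mm behind it; z points along the fingers, y is the direction in which the jaws open and shut (so a half turn about z gives the same grasp; the last joint's range is limited). The gripper opens to 85 mm and grips with 20 to 120 N. Pads are 22 mm wide; open, the fingers measure 114 mm over their backs; the gripper's body (76 mm by 85 mm) begins 54 mm behind the grasp point. The pads swing forward as they close: fully open they stand 13 mm farther back than shut.
Start: joints at [-87.279, 21.807, 74.336, -0, 83.858, -12.336], TCP at [0.143, -0.531, 0.248] pointing down, gripper open.
Joint ranges: [-178.18, 178.18], [-50.72, 133.34], [12.68, 142.11], [-81.47, 261.47], [9.98, 163.14], [-165.26, 165.26]. Speed limits (degrees/s): [136.94, 136.94, 180, 180, 180, 180].

### API

Orientations are given as a 3x3 rotation matrix whose columns are the frame's x, y, z axes.
In Python, from rig import readout, eyes, env gives the robot as it stands.
- The arm moves only by the tool arm_command, never from a script. Its argument "rows" is text: rows parted by semicolons, each of 7 numbers parted by spaces: the closure, from 0 (fully open) to 1 (shut), then the shift along the tool's x, y, z in mm, then the turn, a rotation vector about the tool's x, y, z in degrees. In form: grip dx dy dz rx ry rz; .... A call has 1 to 5 rows; each row shifts and turns the commanded pose from where the row before left it, along the tool's axes as they then stand; what a row does not reach is not made up. A row lasts 1/12 s, in which the tool goes at most 41.7 mm and 7.16 degrees, less where a joint would pass 70% of its speed; a pose out of reach is approached as far as the arm can. A call with a gripper value outside its range is refused whole. The fingers move at their own pace and stop on an object; "squeeze" is the grip in N (left out, the last holds). Time passes only in rows, so rows that do not move let the fingers close. It gives the time, the measured TCP pose, the force and the opening at its end, in the units of the state.
- readout.observe(): the state, without advancing time (a new reading comes with each control period).
- eyes.get_image(name): name is "side" or "top"; returns the picture (400x640x3 uint8, red, green, blue); there is no depth.
- eyes.camera_model(name): a dict with "mtx" (3x3 intrinsics, pixels), "view" (4x4, takes a point from world to camera coordinates). Camera axes: x right, y up, looking along -z (the intrinsics and any distortion apply to the point x, -y, -z); pixel columns grow to the right and rows downward; lengths in m; the calibration is good to about 2 mm. A picture is of the moment at which its call begins. camera_model takes no time and is no camera call.
- env.close_job(): hands the job in, once; it reports no verdict.
The state is a dict: "time_s": time; "q": joint angles; "qvel": joint speeds; "joint_efforts": joint torques, N m; "position": TCP position; "tool_rot": TCP orientation; "ft_force": force on the tool from outside, world axes, zero at the start; "wrist_torque": the same for the moment, N m; "grip_width": finger opening in m.
Only numpy, scipy, OpenCV 4.12 (cv2) and the standard library are available. Lean on these libraries where they do the work, as an engineer would, in place of code of your own. Each camera call takes 0.05 s, during which the arm holds its last target. There are 200 camera calls.

### The job

Put the four amber bottles into the white divided bottle tray in order of size, one to a compartment: the largest in the compartment nearest the gel tank, then each next smaller one along the row, so that the smallest stands at the far end. Set each bottle down gently, upright and flat on the floor of its compartment; do not drop or tip over a bottle, and leave the purple tip box where it stands.

Things in the scene. Friction and masses are not known exactly. Their poses are not given: they have to be found in the camera images.
- bottle_250: The largest of the four bottles: a round, empty amber glass laboratory bottle, 70 mm in diameter at the body and 143 mm tall in all, about 230 g (+-20 %), with a round blue screw cap 54 mm across as its top 26 mm (grip it there, from above). Starts upright on the bench. Origin: centre of its underside; z up its axis.
- bottle_100: The second largest of the four bottles: a round, empty amber glass laboratory bottle, 56 mm in diameter at the body and 105 mm tall in all, about 130 g (+-20 %), with a round blue screw cap 54 mm across as its top 26 mm (grip it there, from above). Starts upright on the bench. Origin: centre of its underside; z up its axis.
- bottle_50: The second smallest of the four bottles: a round, empty amber glass laboratory bottle, 46 mm in diameter at the body and 91 mm tall in all, about 75 g (+-20 %), with a round blue screw cap 41 mm across as its top 24 mm (grip it there, from above). Starts upright on the bench. Origin: centre of its underside; z up its axis.
- bottle_25: The smallest of the four bottles: a round, empty amber glass laboratory bottle, 36 mm in diameter at the body and 74 mm tall in all, about 45 g (+-20 %), with a round blue screw cap 33 mm across as its top 21 mm (grip it there, from above). Starts upright on the bench. Origin: centre of its underside; z up its axis.
- cell_1: Compartment at the tray's left end (+y end) of the fixed white bottle tray: four equal open compartments in a row, 95 mm apart, each 90 x 90 mm with a black rubber liner. Dividers rise 9 mm above the liner, outer walls 15 mm, all 5 mm thick. Origin: centre of the liner's top face, 7 mm above the bench; z up, y along the row to the left end, x across it. Tray turned up to 0.2 rad.
- cell_2: Compartment second from the left of the fixed white bottle tray: four equal open compartments in a row, 95 mm apart, each 90 x 90 mm with a black rubber liner. Dividers rise 9 mm above the liner, outer walls 15 mm, all 5 mm thick. Origin: centre of the liner's top face, 7 mm above the bench; z up, y along the row to the left end, x across it. Tray turned up to 0.2 rad.
- cell_3: Compartment third from the left of the fixed white bottle tray: four equal open compartments in a row, 95 mm apart, each 90 x 90 mm with a black rubber liner. Dividers rise 9 mm above the liner, outer walls 15 mm, all 5 mm thick. Origin: centre of the liner's top face, 7 mm above the bench; z up, y along the row to the left end, x across it. Tray turned up to 0.2 rad.
- cell_4: Compartment at the tray's right end (-y end) of the fixed white bottle tray: four equal open compartments in a row, 95 mm apart, each 90 x 90 mm with a black rubber liner. Dividers rise 9 mm above the liner, outer walls 15 mm, all 5 mm thick. Origin: centre of the liner's top face, 7 mm above the bench; z up, y along the row to the left end, x across it. Tray turned up to 0.2 rad.
- gel_tank: Electrophoresis gel tank, fixed: grey-blue open tank, 260 mm (x) by 160 mm (y), clear cover on it, 96 mm high (red and black plugs on top to 108 mm). Stands beyond one end of the bottle tray, left or right; a white power pack of like size, 90 mm high, stands beyond the other end. Origin: middle of the lower edge of the end facing the robot.
- tip_box: Purple box of pipette tips, 128 x 88 mm, 69 mm high, loose, about 220 g, standing in the row among the bottles. To be left alone. Origin: centre of its underside; x along its long side.
Mind the look-alikes: they are no part of the job. Leave any red look-alike of the bottle_25 alone. What is shaped like the bottle_250 but red is not meant.

How it is judged:
By the outcome, as a careful person would: the job done as asked, in the order asked, and still so for the second after the job is handed in, with the robot touching nothing.
It also fails if it takes over 104 s, if anything falls off the work surface, if the arm or the gripper's body presses on something with over 40 N, if the wrist force passes 120 N, or if a joint passes its speed limit or range.

## Working session

There is one attempt and no reset: what is moved stays moved. The work goes in short steps, Python scripts to look and compute and a tool call to move; the robot and the scene stay as the last step left them, time stands still between calls to the robot, and variables do not carry over. Pictures are saved under pics/ and viewed, about 12 in all and at most 16, crops included, and the job is handed in when it is done.

Besides the shell and the picture viewer there is one more tool, called after "Call:" as name(argument=value, ...), one argument or row to a line, values as JSON. arm_command: Moves the arm, as the interface text tells. Its arguments: {"type":"object","properties":{"rows":{"type":"string"},"squeeze":{"type":"number"}},"required":["rows"]}

```bash
ls; mkdir -p pics; python3 - <<'E'
from rig import readout, eyes
import cv2,numpy as np
s=readout.observe();print(s)
for n in("top","side"):
    cv2.imwrite(f"pics/{n}0.png",eyes.get_image(n)[:,:,::-1]);m=eyes.camera_model(n);print(n,m)
E
```

```text
pics
{'time_s': 0.0, 'q': array([-8.72797418e+01,  2.18405598e+01,  7.43863799e+01,  2.00633623e-04,
        8.38581626e+01, -1.23358938e+01]), 'qvel': array([ 0.11875864, -0.01849761, -0.00535267, -0.02337806, -0.00207359,
       -0.03348589]), 'joint_efforts': array([ 2.38021756e-03, -4.48455012e+01, -2.31277353e+01, -1.35510518e-04,
        4.73506239e-03,  2.45818563e-05]), 'position': array([ 0.14285499, -0.53083397,  0.24770622]), 'tool_rot': array([[ 9.65671819e-01,  2.59765150e-01, -6.70147653e-05],
       [ 2.59764960e-01, -9.65670733e-01,  1.48380577e-03],
       [ 3.20726830e-04, -1.45027751e-03, -9.99998897e-01]]), 'ft_force': array([ 0.11221809, -0.95960412, -0.47332876]), 'wrist_torque': array([-0.02525552, -0.00187397,  0.04280699]), 'grip_width': 0.0853284064220764}
top {'mtx': array([[390.35641863,   0.        , 322.97210556],
       [  0.        , 390.35641863, 202.65366015],
       [  0.        ,   0.        ,   1.        ]]), 'view': array([[-0.01883409, -0.99930198, -0.03226191,  0.03042437],
       [ 0.98227604, -0.02451263,  0.18583031, -0.5057441 ],
       [-0.18649142, -0.02819016,  0.98205207, -0.97700828],
       [ 0.        ,  0.        ,  0.        ,  1.        ]])}
side {'mtx': array([[486.31986874,   0.        , 326.87613194],
       [  0.        , 486.31986874, 200.63946326],
       [  0.        ,   0.        ,   1.        ]]), 'view': array([[-0.82846394, -0.56000035,  0.00686403,  0.40674248],
       [ 0.32380807, -0.4689694 ,  0.8217153 , -0.19985772],
       [-0.45694183,  0.68298412,  0.56985687, -1.28174389],
       [ 0.        ,  0.        ,  0.        ,  1.        ]])}
```

View pics/top0.png

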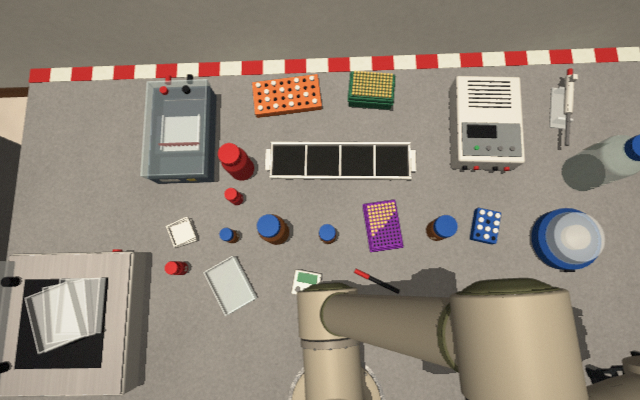

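View pics/side0.png

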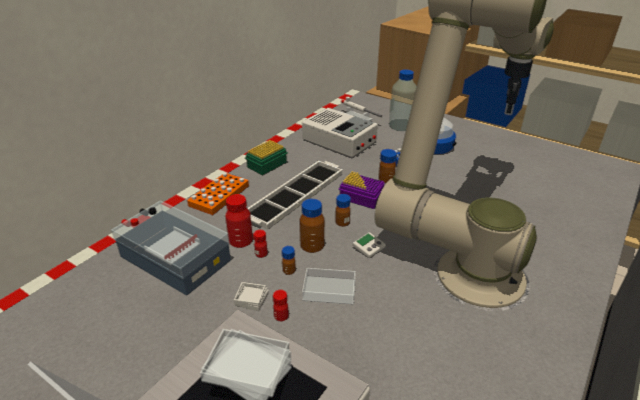

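Top view: the gel tank (180,130) is at the left (+y), so the order is 250→cell_1 … 25→cell_4. Caps are at about (228,235) for 25, (270,228) for 250, (327,233) for 50 and (445,227) for 100. The tray is at (340,160), and the tip box at (383,225). Red look-alikes stand at (236,160), (233,196) and (176,268). The side view agrees.

```bash
cat > h.py <<'E'
import cv2,numpy as np
from scipy.optimize import least_squares
from rig import eyes
def proj(n,P):
    m=eyes.camera_model(n);P=np.atleast_2d(P);c=P@m["view"][:3,:3].T+m["view"][:3,3]
    u=(c*[1,-1,-1])@m["mtx"].T;return u[:,:2]/u[:,2:]
def centroid(c):
    M=cv2.moments(c);return np.array([M["m10"]/M["m00"],M["m01"]/M["m00"]])
DIM={250:(.143,.027,.026),100:(.105,.027,.026),50:(.091,.0205,.024),25:(.074,.0165,.021)}
a=np.linspace(0,2*np.pi,60)
def caphull(n,x,y,b,z0=0):
    h,r,k=DIM[b]
    P=np.vstack([np.c_[x+r*np.cos(a),y+r*np.sin(a),0*a+z0+z] for z in(h,h-k)])
    return cv2.convexHull(proj(n,P).astype(np.float32))
def bluemask(im):
    v=cv2.cvtColor(im,cv2.COLOR_RGB2HSV);return cv2.inRange(v,(100,140,40),(125,255,255))
def blob(im,p,rad=25):
    m=bluemask(im);k,l,s,c=cv2.connectedComponentsWithStats(m)
    i=min((i for i in range(1,k) if s[i,4]>25),key=lambda i:np.hypot(*(c[i]-p)))
    return c[i],s[i,4]
def locate(b,obs,x0,z0=0):
    f=lambda v:np.concatenate([centroid(caphull(n,*v,b,z0))-c for n,c in obs.items()])
    r=least_squares(f,x0);return r.x,r.fun
E
python3 - <<'E'
from h import *
I={n:cv2.imread(f"pics/{n}0.png")[:,:,::-1].copy() for n in("top","side")}
S={25:((228,235),(289,253)),250:((270,228),(312,207)),50:((327,233),(343,200)),100:((445,227),(388,155))}
for b,(t,s) in S.items():
    o={}
    for n,p in(("top",t),("side",s)):
        c,A=blob(I[n],p);o[n]=c
        r,f=locate(b,{n:c},(.45,0)); print(b,n,c.round(1),A,"exp",cv2.contourArea(caphull(n,*r,b)),r.round(4))
    r,f=locate(b,o,(.45,0));print("  both",r.round(4),f.round(1))
# tray : dark liners
im=I["top"];g=im.max(2);m=((g<45)*255).astype(np.uint8);m[:140]=0;m[182:]=0;m[:,:268]=0;m[:,416:]=0
k,l,s,c=cv2.connectedComponentsWithStats(m)
idx=sorted([i for i in range(1,k) if s[i,4]>300],key=lambda i:c[i,0])
cc=np.array([c[i] for i in idx]);print(cc.round(1),s[idx])
f=lambda v:(proj("top",[[v[0]-np.sin(v[2])*d,v[1]+np.cos(v[2])*d,.007] for d in(.1425,.0475,-.0475,-.1425)])-cc).ravel()
r=least_squares(f,(.6,-.0,0));print(r.x,r.fun.round(1))
# outer rim white
sil=cv2.inRange(cv2.cvtColor(im,cv2.COLOR_RGB2HSV),(0,0,170),(180,60,255));
sil[:135]=0;sil[185:]=0;sil[:,:260]=0;sil[:,420:]=0
ys,xs=np.nonzero(sil);print(cv2.minAreaRect(np.c_[xs,ys].astype(np.float32)))
q=r.x;R=np.array([[np.cos(q[2]),-np.sin(q[2])],[np.sin(q[2]),np.cos(q[2])]])
print(proj("top",[[*(q[:2]+R@[sx*.05,sy*.1925]),.022] for sx,sy in((1,1),(1,-1),(-1,-1),(-1,1))]).round(1))
# tip box edges
v=cv2.inRange(cv2.cvtColor(im,cv2.COLOR_RGB2HSV),(130,90,30),(160,255,255));ys,xs=np.nonzero(v);print("tip",xs.min(),xs.max(),ys.min(),ys.max())
big=cv2.resize(im[120:270,200:480],None,fx=2.8,fy=2.8,interpolation=cv2.INTER_CUBIC);cv2.imwrite("pics/crop.png",big[:,:,::-1])
E
```

```text
25 top [226.1 234.1] 131 exp 159.7541421559872 [0.4274 0.269 ]
25 side [287.8 252. ] 132 exp 162.46829700423405 [0.4327 0.2678]
  both [0.4295 0.2691] [-0.  -0.8  0.7  0.8]
250 top [268.2 225.6] 397 exp 446.6782791072037 [0.4379 0.1488]
250 side [311.3 207.5] 298 exp 340.766198404599 [0.4436 0.1467]
  both [0.4395 0.149 ] [-0.1 -0.7  0.7  0.9]
50 top [326.8 232.3] 198 exp 226.93781123287044 [0.4243 0.0101]
50 side [343.2 200.2] 160 exp 180.51905969437212 [0.4297 0.0058]
  both [0.4256 0.0095] [ 0.2 -0.5  0.5  1. ]
100 top [445. 226.] 397 exp 451.6396236445289 [ 0.432  -0.2803]
100 side [388.9 155.7] 201 exp 212.6984401969239 [ 0.4347 -0.2848]
  both [ 0.4324 -0.2808] [ 0.2 -0.2  0.   0.7]
[[288.7 160.5]
 [322.7 160.5]
 [356.7 160.7]
 [391.  161. ]] [[273 147  32  28 812]
 [307 147  32  28 821]
 [342 147  31  29 819]
 [376 147  31  29 861]]
[ 0.63183072 -0.02817666 -0.03376328] [-0.  -0.1 -0.   0.1  0.   0.   0.1 -0.1]
((339.25872802734375, 157.3201141357422), (154.29623413085938, 44.39460754394531), 2.063819408416748)
[[270.7 141.5]
 [409.8 142. ]
 [410.8 177.2]
 [269.3 176.3]]
tip 363 402 200 251
```

View pics/crop.png

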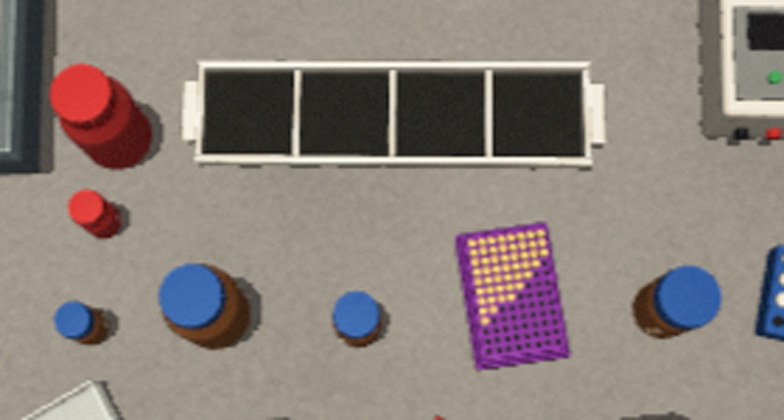

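```bash
cat > plan.py <<'E'
import sys,numpy as np
from scipy.spatial.transform import Rotation as Ro, Slerp
from rig import readout
# plan.py grip nrows x y z [more x y z via triples w/ n]: rows from measured pose to jaws-along-x pose
def plan(goals,grip,s=None):
    s=s or readout.observe();p=s["position"];R=Ro.from_matrix(s["tool_rot"])
    G=Ro.from_matrix(np.array([[0,1,0],[1,0,0],[0,0,-1.]]))
    out=[]
    for n,g in goals:
        q=np.array(g)
        dr=(R.inv()*G).as_rotvec()
        for i in range(n):
            k=i/n; st=(q-p)/(n)
            Ri=R*Ro.from_rotvec(dr*k)
            out.append("%g "%grip+" ".join("%.1f"%v for v in Ri.inv().apply(st)*1000)+" "+" ".join("%.2f"%v for v in np.degrees(dr/n)))
        p=q;R=G
    for i in range(0,len(out),5): print("; ".join(out[i:i+5]))
if __name__=="__main__":
    a=[float(v) for v in sys.argv[1:]]
    plan([(int(a[i]),a[i+1:i+4]) for i in range(1,len(a),4)],a[0])
E
python3 plan.py 0 12 .432 -.281 .20
```

```text
0 28.7 -13.8 4.0 -0.00 -0.01 -6.25; 0 30.0 -10.6 4.0 -0.00 -0.01 -6.25; 0 31.0 -7.3 4.0 -0.00 -0.01 -6.25; 0 31.6 -3.9 4.0 -0.00 -0.01 -6.25; 0 31.8 -0.4 4.0 -0.00 -0.01 -6.25
0 31.7 3.0 4.0 -0.00 -0.01 -6.25; 0 31.2 6.5 4.0 -0.00 -0.01 -6.25; 0 30.3 9.8 4.0 -0.00 -0.01 -6.25; 0 29.0 13.0 4.0 -0.00 -0.01 -6.25; 0 27.5 16.1 4.0 -0.00 -0.01 -6.25
0 25.5 19.0 4.0 -0.00 -0.01 -6.25; 0 23.3 21.7 4.0 -0.00 -0.01 -6.25
```

Call:
arm_command(
  rows="0 28.7 -13.8 4 0 0 -6.25; 0 30 -10.6 4 0 0 -6.25; 0 31 -7.3 4 0 0 -6.25; 0 31.6 -3.9 4 0 0 -6.25; 0 31.8 -0.4 4 0 0 -6.25",
  squeeze=35,
)

```text
time_s: 0.52
position: [0.2642, -0.4259, 0.2279]
tool_rot: [[0.687, 0.727, -0.0], [0.727, -0.687, 0.001], [0.0, -0.001, -1.0]]
ft_force: [0.3, -0.8, 0.2]
grip_width: 0.0852
```

Call:
arm_command(
  rows="0 31.7 3 4 0 0 -6.25; 0 31.2 6.5 4 0 0 -6.25; 0 30.3 9.8 4 0 0 -6.25; 0 29 13 4 0 0 -6.25; 0 27.5 16.1 4 0 0 -6.25",
)

```text
time_s: 0.93
position: [0.3846, -0.3216, 0.2079]
tool_rot: [[0.21, 0.978, -0.0], [0.978, -0.21, 0.0], [0.0, -0.0, -1.0]]
ft_force: [0.2, -0.3, 0.1]
grip_width: 0.0857
```

Call:
arm_command(
  rows="0 25.5 19 4 0 0 -6.25; 0 23.3 21.7 4 0 0 -6.25; 0 0 0 0 0 0 0; 0 0 0 0 0 0 0",
)

```text
time_s: 1.27
position: [0.4325, -0.2802, 0.1998]
tool_rot: [[-0.003, 1.0, -0.001], [1.0, 0.003, 0.001], [0.001, -0.001, -1.0]]
ft_force: [-0.8, -0.0, -0.0]
grip_width: 0.0854
```

Call:
arm_command(
  rows="0 0 0 25 0 0 0; 0 0 0 25 0 0 0; 0 0 0 25 0 0 0; 0 0 0 0 0 0 0",
)

```text
time_s: 1.6
position: [0.4297, -0.2807, 0.1216]
tool_rot: [[0.002, 1.0, -0.006], [1.0, -0.002, 0.005], [0.005, -0.006, -1.0]]
ft_force: [-0.6, 0.3, 0.6]
grip_width: 0.0851
```

```bash
python3 - <<'E'
from h import *
t=[]
for n in("top","side"):
    im=eyes.get_image(n);u=proj(n,[[.4324,-.2808,.09]])[0].astype(int);print(n,u)
    c=im[u[1]-50:u[1]+50,u[0]-60:u[0]+60];t.append(cv2.resize(c,None,fx=3.3,fy=3.3,interpolation=cv2.INTER_CUBIC))
cv2.imwrite("pics/n1.png",np.hstack(t)[:,:,::-1])
E
```

```text
top [444 225]
side [388 156]
```

View pics/n1.png

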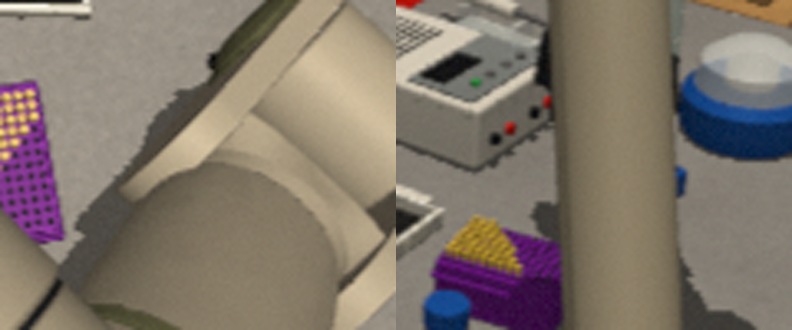

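The arm hides this bottle from both cameras, so I go on the fit and feel the contact.

Call:
arm_command(
  rows="0 0 0 16 0 0 0; 0 0 0 16 0 0 0; 0 0 0 0 0 0 0; 0 0 0 0 0 0 0",
)

```text
time_s: 2.03
position: [0.432, -0.2819, 0.0946]
tool_rot: [[-0.0, 1.0, 0.001], [1.0, 0.0, -0.001], [-0.001, 0.001, -1.0]]
ft_force: [0.2, 0.7, -0.3]
grip_width: 0.085
```

Call:
arm_command(
  rows="0.2 0 0 0 0 0 0; 0.25 0 0 0 0 0 0; 0.3 0 0 0 0 0 0; 0.35 0 0 0 0 0 0; 0.4 0 0 0 0 0 0",
)

```text
time_s: 2.45
position: [0.4321, -0.2816, 0.0942]
tool_rot: [[-0.001, 1.0, 0.001], [1.0, 0.001, -0.001], [-0.001, 0.001, -1.0]]
ft_force: [0.5, 0.7, 5.8]
grip_width: 0.0528
```

Call:
arm_command(
  rows="0.6 0 0 0 0 0 0; 1 0 0 0 0 0 0; 1 0 0 0 0 0 0; 1 0 0 0 0 0 0; 1 0 0 0 0 0 0",
  squeeze=35,
)

```text
time_s: 2.87
position: [0.4321, -0.2815, 0.0942]
tool_rot: [[-0.001, 1.0, 0.001], [1.0, 0.001, -0.001], [-0.001, 0.001, -1.0]]
ft_force: [-0.8, -0.4, 5.5]
grip_width: 0.0533
```

Call:
arm_command(
  rows="1 0 0 -10 0 0 0; 1 0 0 -25 0 0 0; 1 0 0 -30 0 0 0; 1 0 0 -25 0 0 0; 1 0 0 -10 0 0 0",
)

```text
time_s: 3.28
position: [0.4325, -0.2818, 0.1968]
tool_rot: [[-0.001, 1.0, 0.003], [1.0, 0.001, -0.004], [-0.004, 0.003, -1.0]]
ft_force: [-0.1, -0.4, -1.3]
grip_width: 0.0526
```

Call:
arm_command(
  rows="1 12.5 8.4 0 0 0 0; 1 25 16.8 0 0 0 0; 1 25 16.8 0 0 0 0; 1 25 16.8 0 0 0 0; 1 25 16.8 0 0 0 0",
)

```text
time_s: 3.7
position: [0.5078, -0.1674, 0.1934]
tool_rot: [[-0.001, 1.0, -0.0], [1.0, 0.001, 0.0], [0.0, -0.0, -1.0]]
ft_force: [1.0, -0.7, -0.4]
grip_width: 0.053
```

Call:
arm_command(
  rows="1 25 16.8 0 0 0 0; 1 25 16.8 0 0 0 0; 1 25 16.8 0 0 0 0; 1 25 16.8 0 0 0 0; 1 25 16.8 0 0 0 0",
)

```text
time_s: 4.12
position: [0.5917, -0.0421, 0.1933]
tool_rot: [[-0.001, 1.0, -0.001], [1.0, 0.001, 0.0], [0.0, -0.001, -1.0]]
ft_force: [0.2, -0.7, -1.3]
grip_width: 0.0526
```

Call:
arm_command(
  rows="1 25 16.8 0 0 0 0; 1 25 16.8 0 0 0 0; 1 12.5 8.4 0 0 0 0; 1 0 0 0 0 0 0; 1 0 0 0 0 0 0",
)

```text
time_s: 4.53
position: [0.633, 0.0194, 0.1928]
tool_rot: [[-0.002, 1.0, -0.001], [1.0, 0.002, -0.0], [-0.0, -0.001, -1.0]]
ft_force: [-0.1, -0.3, -2.0]
grip_width: 0.0529
```

```bash
python3 - <<'E'
from h import *
from rig import readout
s=readout.observe();print(s["position"],s["ft_force"],s["grip_width"])
t=[]
for n in("top","side"):
    im=eyes.get_image(n);u=proj(n,[[.633,.019,.1]])[0].astype(int);print(n,u)
    c=im[u[1]-60:u[1]+60,u[0]-60:u[0]+60];t.append(cv2.resize(c,None,fx=3.3,fy=3.3,interpolation=cv2.INTER_CUBIC))
cv2.imwrite("pics/n2.png",np.hstack(t)[:,:,::-1])
E
```

```text
[0.63301124 0.01939589 0.19284158] [-0.10964228 -0.27070839 -1.98509006] 0.05290870724649941
top [321 150]
side [285 175]
```

View pics/n2.png

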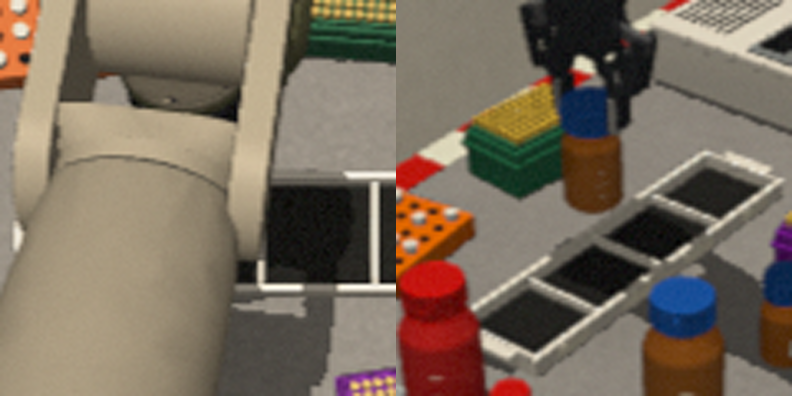

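The bottle hangs upright over the tray (side-view crop, around (590,150)). I lower it and feel for contact.

Call:
arm_command(
  rows="1 0 0 12 0 0 0; 1 0 0 25 0 0 0; 1 0 0 25 0 0 0; 1 0 0 15 0 0 0; 1 0 0 7 0 0 0",
)

```text
time_s: 5.05
position: [0.6318, 0.0179, 0.1072]
tool_rot: [[0.001, 1.0, -0.004], [1.0, -0.001, 0.0], [0.0, -0.004, -1.0]]
ft_force: [-0.9, 0.9, -1.8]
grip_width: 0.0528
```

Call:
arm_command(
  rows="1 0 0 2 0 0 0; 1 0 0 1 0 0 0; 1 0 0 1 0 0 0; 1 0 0 1 0 0 0; 1 0 0 0 0 0 0",
)

```text
time_s: 5.47
position: [0.6334, 0.0188, 0.1051]
tool_rot: [[-0.001, 1.0, 0.001], [1.0, 0.001, -0.0], [-0.0, 0.001, -1.0]]
ft_force: [-0.4, 0.3, -2.1]
grip_width: 0.0531
```

Call:
arm_command(
  rows="1 0 0 1 0 0 0; 1 0 0 1 0 0 0; 1 0 0 0 0 0 0; 1 0 0 0 0 0 0",
)

```text
time_s: 5.8
position: [0.6332, 0.0189, 0.1023]
tool_rot: [[-0.001, 1.0, -0.0], [1.0, 0.001, -0.0], [-0.0, -0.0, -1.0]]
ft_force: [0.4, -0.7, -1.4]
grip_width: 0.0533
```

Call:
arm_command(
  rows="1 0 0 1 0 0 0; 1 0 0 0 0 0 0; 1 0 0 0 0 0 0",
)

```text
time_s: 6.05
position: [0.6332, 0.0189, 0.1013]
tool_rot: [[-0.001, 1.0, -0.0], [1.0, 0.001, 0.0], [0.0, -0.0, -1.0]]
ft_force: [-0.3, -0.6, -1.0]
grip_width: 0.0532
```

Call:
arm_command(
  rows="1 0 0 1 0 0 0; 1 0 0 0 0 0 0; 1 0 0 0 0 0 0",
)

```text
time_s: 6.3
position: [0.6332, 0.0189, 0.1012]
tool_rot: [[-0.001, 1.0, 0.001], [1.0, 0.001, -0.0], [-0.0, 0.001, -1.0]]
ft_force: [-1.0, 0.9, 3.8]
grip_width: 0.053
```

Call:
arm_command(
  rows="0.32 0 0 0 0 0 0; 0.28 0 0 0 0 0 0; 0.2 0 0 0 0 0 0; 0 0 0 0 0 0 0; 0 0 0 0 0 0 0",
)

```text
time_s: 6.72
position: [0.6332, 0.0189, 0.1002]
tool_rot: [[-0.001, 1.0, -0.0], [1.0, 0.001, 0.0], [0.0, -0.0, -1.0]]
ft_force: [1.2, 0.2, 0.4]
grip_width: 0.0855
```

Call:
arm_command(
  rows="0 0 0 0 0 0 0; 0 0 0 -10 0 0 0; 0 0 0 -25 0 0 0; 0 0 0 -30 0 0 0; 0 0 0 -30 0 0 0",
)

```text
time_s: 7.13
position: [0.6329, 0.019, 0.197]
tool_rot: [[-0.001, 1.0, -0.001], [1.0, 0.001, 0.0], [0.0, -0.001, -1.0]]
ft_force: [0.9, 0.5, 0.6]
grip_width: 0.0859
```

Call:
arm_command(
  rows="0 15 -22 0 0 0 0; 0 21 -31 0 0 0 0; 0 21 -31 0 0 0 0; 0 21 -31 0 0 0 0; 0 21 -31 0 0 0 0",
)

```text
time_s: 7.55
position: [0.4855, 0.1185, 0.1961]
tool_rot: [[-0.001, 1.0, 0.001], [1.0, 0.001, 0.0], [0.0, 0.001, -1.0]]
ft_force: [0.2, 0.0, 0.7]
grip_width: 0.0854
```

Call:
arm_command(
  rows="0 21 -31 0 0 0 0; 0 10 -16 0 0 0 0; 0 0 0 0 0 0 0; 0 0 0 0 0 0 0",
)

```text
time_s: 7.88
position: [0.44, 0.1491, 0.1964]
tool_rot: [[-0.002, 1.0, 0.002], [1.0, 0.002, 0.0], [0.0, 0.002, -1.0]]
ft_force: [-0.1, -0.4, -1.0]
grip_width: 0.0852
```

```bash
python3 - <<'E'
from h import *
from rig import readout
s=readout.observe();print(s["position"],s["ft_force"],s["grip_width"])
t=[]
I={n:eyes.get_image(n) for n in("top","side")}
u=proj("side",[[.633,.019,.05]])[0].astype(int)
for n,x in(("top",[.44,.149,.15]),("side",[.5,.08,.1])):
    im=I[n];u=proj(n,[x])[0].astype(int);print(n,u)
    c=im[u[1]-60:u[1]+60,u[0]-60:u[0]+60];t.append(cv2.resize(c,None,fx=3.3,fy=3.3,interpolation=cv2.INTER_CUBIC))
cv2.imwrite("pics/n3.png",np.hstack(t)[:,:,::-1])
E
```

```text
[0.43999095 0.14910316 0.19636671] [-0.05042174 -0.42919259 -0.96299178] 0.08520783993777274
top [266 223]
side [308 198]
```

View pics/n3.png

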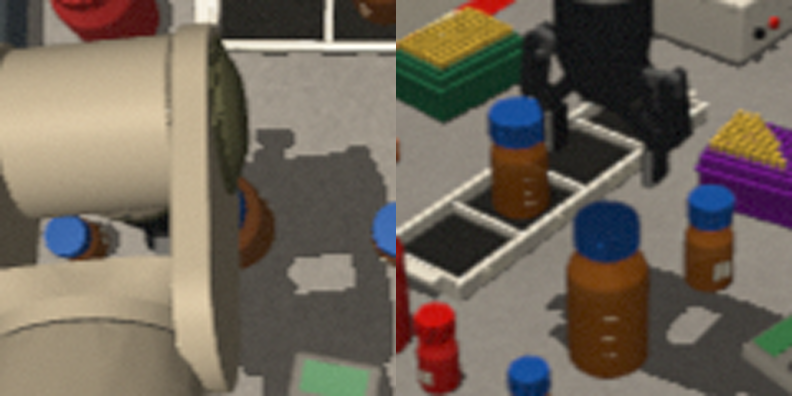

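The 100 stands upright in cell_2. The gripper is centred over the 250 at (605,230).

Call:
arm_command(
  rows="0 0 0 15 0 0 0; 0 0 0 25 0 0 0; 0 0 0 16 0 0 0; 0 0 0 10 0 0 0; 0 0 0 0 0 0 0",
)

```text
time_s: 8.4
position: [0.4402, 0.1479, 0.1275]
tool_rot: [[0.0, 1.0, -0.004], [1.0, -0.0, -0.0], [-0.0, -0.004, -1.0]]
ft_force: [-0.5, -0.3, 0.1]
grip_width: 0.0855
```

Call:
arm_command(
  rows="0.2 0 0 0 0 0 0; 0.25 0 0 0 0 0 0; 0.3 0 0 0 0 0 0; 0.35 0 0 0 0 0 0; 0.4 0 0 0 0 0 0",
)

```text
time_s: 8.82
position: [0.4402, 0.1487, 0.1302]
tool_rot: [[-0.001, 1.0, 0.001], [1.0, 0.001, 0.0], [0.0, 0.001, -1.0]]
ft_force: [-2.0, -0.3, 4.1]
grip_width: 0.0531
```

Call:
arm_command(
  rows="0.6 0 0 0 0 0 0; 1 0 0 0 0 0 0; 1 0 0 0 0 0 0; 1 0 0 0 0 0 0; 1 0 0 0 0 0 0",
)

```text
time_s: 9.23
position: [0.4402, 0.1488, 0.1302]
tool_rot: [[-0.001, 1.0, 0.001], [1.0, 0.001, 0.0], [0.0, 0.001, -1.0]]
ft_force: [-1.1, -0.9, 4.7]
grip_width: 0.0529
```

Call:
arm_command(
  rows="1 0 0 -10 0 0 0; 1 0 0 -20 0 0 0; 1 0 0 -20 0 0 0; 1 0 0 -10 0 0 0; 1 -2.5 14 0 0 0 0",
)

```text
time_s: 9.65
position: [0.4532, 0.1467, 0.1918]
tool_rot: [[-0.002, 1.0, 0.003], [1.0, 0.002, 0.0], [0.0, 0.003, -1.0]]
ft_force: [0.1, -0.3, -1.9]
grip_width: 0.0531
```

Call:
arm_command(
  rows="1 -4.3 24 0 0 0 0; 1 -4.3 24 0 0 0 0; 1 -4.3 24 0 0 0 0; 1 -4.3 24 0 0 0 0; 1 -4.3 24 0 0 0 0",
)

```text
time_s: 10.07
position: [0.575, 0.1246, 0.1893]
tool_rot: [[-0.001, 1.0, -0.0], [1.0, 0.001, -0.0], [-0.0, -0.0, -1.0]]
ft_force: [0.4, 0.5, -3.3]
grip_width: 0.0529
```

Call:
arm_command(
  rows="1 -4.3 24 0 0 0 0; 1 -4.3 24 0 0 0 0; 1 -2 14 0 0 0 0; 1 0 0 0 0 0 0; 1 0 0 0 0 0 0",
)

```text
time_s: 10.48
position: [0.6359, 0.1142, 0.1886]
tool_rot: [[-0.001, 1.0, -0.001], [1.0, 0.001, 0.0], [0.0, -0.001, -1.0]]
ft_force: [-0.4, -0.8, -2.2]
grip_width: 0.053
```

```bash
python3 - <<'E'
from h import *
from rig import readout
s=readout.observe();print(s["position"],s["ft_force"],s["grip_width"])
im=eyes.get_image("side")
c=im[110:260,200:360];cv2.imwrite("pics/n4.png",cv2.resize(c,None,fx=4,fy=4,interpolation=cv2.INTER_CUBIC)[:,:,::-1])
E
```

```text
[0.63592771 0.11418388 0.18862729] [-0.44315184 -0.81380022 -2.23203145] 0.05296728678524525
```

View pics/n4.png

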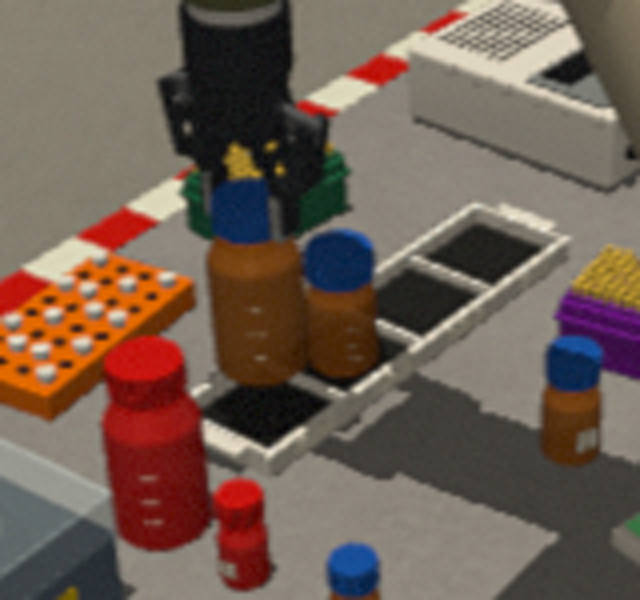

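The 250 hangs upright over cell_1. I lower it to expected contact at z≈0.137.

Call:
arm_command(
  rows="1 0 0 10 0 0 0; 1 0 0 18 0 0 0; 1 0 0 12 0 0 0; 1 0 0 7 0 0 0; 1 0 0 0 0 0 0",
)

```text
time_s: 10.95
position: [0.6348, 0.1145, 0.1405]
tool_rot: [[-0.001, 1.0, -0.004], [1.0, 0.001, 0.0], [0.0, -0.004, -1.0]]
ft_force: [0.3, 0.2, -2.3]
grip_width: 0.0528
```

Call:
arm_command(
  rows="1 0 0 1 0 0 0; 1 0 0 1 0 0 0; 1 0 0 0 0 0 0; 1 0 0 0 0 0 0",
)

```text
time_s: 11.28
position: [0.6362, 0.1144, 0.1409]
tool_rot: [[-0.001, 1.0, 0.001], [1.0, 0.001, 0.0], [0.0, 0.001, -1.0]]
ft_force: [0.5, -0.2, -2.9]
grip_width: 0.0532
```

Call:
arm_command(
  rows="1 0 0 1 0 0 0; 1 0 0 0.7 0 0 0; 1 0 0 0 0 0 0; 1 0 0 0 0 0 0",
)

```text
time_s: 11.62
position: [0.6361, 0.1143, 0.1386]
tool_rot: [[-0.001, 1.0, -0.0], [1.0, 0.001, -0.0], [-0.0, -0.0, -1.0]]
ft_force: [-0.3, 0.2, -2.2]
grip_width: 0.0527
```

Call:
arm_command(
  rows="1 0 0 1 0 0 0; 1 0 0 0 0 0 0; 1 0 0 0 0 0 0",
)

```text
time_s: 11.87
position: [0.636, 0.1143, 0.1376]
tool_rot: [[-0.001, 1.0, -0.0], [1.0, 0.001, 0.0], [0.0, -0.0, -1.0]]
ft_force: [0.1, -0.2, -2.7]
grip_width: 0.0533
```

Call:
arm_command(
  rows="1 0 0 0.7 0 0 0; 1 0 0 0 0 0 0; 1 0 0 0 0 0 0",
)

```text
time_s: 12.12
position: [0.6361, 0.1143, 0.1373]
tool_rot: [[-0.001, 1.0, 0.0], [1.0, 0.001, -0.0], [-0.0, 0.0, -1.0]]
ft_force: [-0.7, -0.6, 1.0]
grip_width: 0.0531
```

Call:
arm_command(
  rows="0.32 0 0 0 0 0 0; 0.28 0 0 0 0 0 0; 0.2 0 0 0 0 0 0; 0 0 0 0 0 0 0; 0 0 0 0 0 0 0",
)

```text
time_s: 12.53
position: [0.6361, 0.1143, 0.137]
tool_rot: [[-0.001, 1.0, 0.0], [1.0, 0.001, -0.0], [-0.0, 0.0, -1.0]]
ft_force: [-0.5, 0.4, -0.4]
grip_width: 0.0852
```

Call:
arm_command(
  rows="0 0 0 0 0 0 0; 0 0 0 -10 0 0 0; 0 0 0 -25 0 0 0; 0 0 0 -25 0 0 0; 0 0 0 0 0 0 0",
)

```text
time_s: 12.95
position: [0.6378, 0.1144, 0.203]
tool_rot: [[-0.001, 1.0, 0.01], [1.0, 0.001, -0.0], [-0.0, 0.01, -1.0]]
ft_force: [-0.3, -0.1, 0.5]
grip_width: 0.0853
```

Call:
arm_command(
  rows="0 -8 -15 0 0 0 0; 0 -14 -28 0 0 0 0; 0 -14 -28 0 0 0 0; 0 -14 -28 0 0 0 0; 0 -14 -28 0 0 0 0",
)

```text
time_s: 13.37
position: [0.5078, 0.0498, 0.1974]
tool_rot: [[-0.001, 1.0, 0.001], [1.0, 0.001, -0.0], [-0.0, 0.001, -1.0]]
ft_force: [0.4, 0.4, -0.3]
grip_width: 0.0855
```

Call:
arm_command(
  rows="0 -14 -28 0 0 0 0; 0 -14 -28 0 0 0 0; 0 -13 -27.5 0 0 0 0; 0 0 0 0 0 0 0; 0 0 0 0 0 0 0",
)

```text
time_s: 13.78
position: [0.4252, 0.0087, 0.1978]
tool_rot: [[0.0, 1.0, 0.002], [1.0, -0.0, -0.0], [-0.0, 0.002, -1.0]]
ft_force: [-0.2, 0.4, 1.1]
grip_width: 0.0855
```

```bash
python3 - <<'E'
from h import *
from rig import readout
s=readout.observe();print(s["position"],s["ft_force"],s["grip_width"])
im=eyes.get_image("side")
c=im[110:290,210:400];cv2.imwrite("pics/n5.png",cv2.resize(c,None,fx=3.3,fy=3.3,interpolation=cv2.INTER_CUBIC)[:,:,::-1])
E
```

```text
[0.42524058 0.00870919 0.19780181] [-0.18925673  0.41326359  1.12469498] 0.08547022659083724
```

View pics/n5.png

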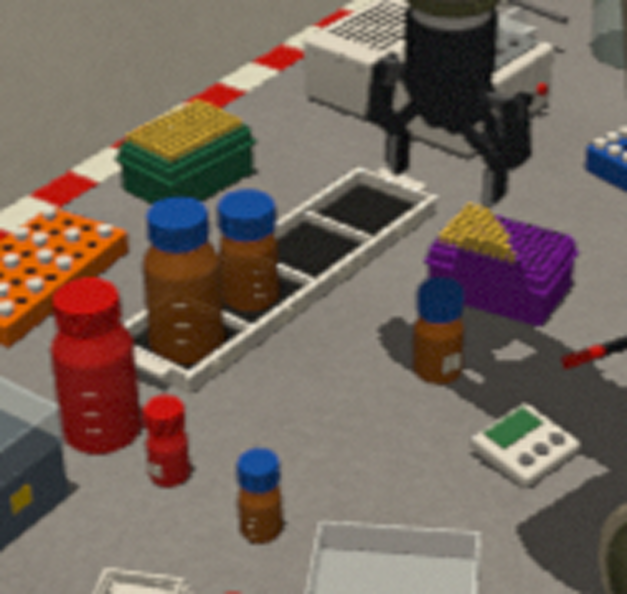

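Both placed bottles stand upright. Next is the 50 at (440,300).

Call:
arm_command(
  rows="0 0 0 15 0 0 0; 0 0 0 28 0 0 0; 0 0 0 28 0 0 0; 0 0 0 25 0 0 0; 0 0 0 12 0 0 0",
)

```text
time_s: 14.25
position: [0.4258, 0.0096, 0.0865]
tool_rot: [[-0.002, 1.0, -0.003], [1.0, 0.002, 0.001], [0.001, -0.003, -1.0]]
ft_force: [-0.4, 0.0, -0.3]
grip_width: 0.0848
```

Call:
arm_command(
  rows="0 0 0 8 0 0 0; 0.2 0 0 0 0 0 0; 0.3 0 0 0 0 0 0; 0.4 0 0 0 0 0 0; 0.45 0 0 0 0 0 0",
)

```text
time_s: 14.67
position: [0.4263, 0.009, 0.0817]
tool_rot: [[-0.001, 1.0, 0.002], [1.0, 0.001, -0.001], [-0.001, 0.002, -1.0]]
ft_force: [-0.2, 0.2, 0.3]
grip_width: 0.0466
```

Call:
arm_command(
  rows="0.5 0 0 0 0 0 0; 0.55 0 0 0 0 0 0; 1 0 0 0 0 0 0; 1 0 0 0 0 0 0; 1 0 0 0 0 0 0",
)

```text
time_s: 15.08
position: [0.426, 0.009, 0.0817]
tool_rot: [[-0.001, 1.0, 0.001], [1.0, 0.001, -0.0], [-0.0, 0.001, -1.0]]
ft_force: [-1.8, 1.1, 5.9]
grip_width: 0.04
```

Call:
arm_command(
  rows="1 0 0 -10 0 0 0; 1 0 0 -20 0 0 0; 1 0 0 -30 0 0 0; 1 0 0 -20 0 0 0; 1 -6 15 0 0 0 0",
)

```text
time_s: 15.5
position: [0.4405, 0.0036, 0.1648]
tool_rot: [[-0.002, 1.0, 0.005], [1.0, 0.002, -0.001], [-0.001, 0.005, -1.0]]
ft_force: [1.7, 0.1, -0.5]
grip_width: 0.04
```

Call:
arm_command(
  rows="1 -10.4 25 0 0 0 0; 1 -10.4 25 0 0 0 0; 1 -10.4 25 0 0 0 0; 1 -10.4 25 0 0 0 0; 1 -10.4 25 0 0 0 0",
)

```text
time_s: 15.92
position: [0.5667, -0.0493, 0.1611]
tool_rot: [[-0.001, 1.0, 0.0], [1.0, 0.001, -0.0], [-0.0, 0.0, -1.0]]
ft_force: [-0.5, -0.2, -0.9]
grip_width: 0.0395
```

Call:
arm_command(
  rows="1 -10.4 25 0 0 0 0; 1 -10.4 25 0 0 0 0; 1 -6 14.5 0 0 0 0; 1 0 0 15 0 0 0; 1 0 0 20 0 0 0",
)

```text
time_s: 16.33
position: [0.6316, -0.0762, 0.1268]
tool_rot: [[-0.001, 1.0, 0.004], [1.0, 0.001, -0.001], [-0.001, 0.004, -1.0]]
ft_force: [0.2, -0.0, -0.3]
grip_width: 0.0401
```

Call:
arm_command(
  rows="1 0 0 18 0 0 0; 1 0 0 10 0 0 0; 1 0 0 5 0 0 0; 1 0 0 0 0 0 0; 1 0 0 0 0 0 0",
)

```text
time_s: 16.75
position: [0.6306, -0.0756, 0.0938]
tool_rot: [[-0.001, 1.0, 0.001], [1.0, 0.001, -0.0], [-0.0, 0.001, -1.0]]
ft_force: [0.1, -0.3, -0.9]
grip_width: 0.0395
```

Call:
arm_command(
  rows="1 0 0 1.5 0 0 0; 1 0 0 1.5 0 0 0; 1 0 0 1 0 0 0; 1 0 0 0 0 0 0; 1 0 0 0 0 0 0",
)

```text
time_s: 17.17
position: [0.6303, -0.0755, 0.0891]
tool_rot: [[-0.001, 1.0, 0.0], [1.0, 0.001, -0.0], [-0.0, 0.0, -1.0]]
ft_force: [1.0, -0.0, -1.1]
grip_width: 0.0401
```

Call:
arm_command(
  rows="1 0 0 1 0 0 0; 1 0 0 0 0 0 0; 1 0 0 0 0 0 0",
)

```text
time_s: 17.42
position: [0.6304, -0.0756, 0.0888]
tool_rot: [[-0.001, 1.0, 0.001], [1.0, 0.001, -0.0], [-0.0, 0.001, -1.0]]
ft_force: [-2.1, -0.1, 5.3]
grip_width: 0.0398
```

Call:
arm_command(
  rows="0.45 0 0 0 0 0 0; 0.4 0 0 0 0 0 0; 0.3 0 0 0 0 0 0; 0 0 0 0 0 0 0; 0 0 0 0 0 0 0",
)

```text
time_s: 17.83
position: [0.6302, -0.0755, 0.0878]
tool_rot: [[-0.001, 1.0, -0.0], [1.0, 0.001, 0.0], [0.0, -0.0, -1.0]]
ft_force: [0.1, -0.5, -0.0]
grip_width: 0.0811
```

Call:
arm_command(
  rows="0 0 0 -10 0 0 0; 0 0 0 -25 0 0 0; 0 0 0 -30 0 0 0; 0 0 0 -30 0 0 0; 0 0 0 -18 0 0 0",
)

```text
time_s: 18.25
position: [0.6309, -0.0756, 0.2052]
tool_rot: [[-0.001, 1.0, 0.005], [1.0, 0.001, -0.001], [-0.001, 0.005, -1.0]]
ft_force: [0.2, -0.3, 0.5]
grip_width: 0.0852
```

Call:
arm_command(
  rows="0 17.2 -10 0 0 0 0; 0 28.7 -16.7 0 0 0 0; 0 28.7 -16.7 0 0 0 0; 0 28.7 -16.7 0 0 0 0; 0 28.7 -16.7 0 0 0 0",
)

```text
time_s: 18.67
position: [0.5524, 0.0575, 0.2018]
tool_rot: [[-0.001, 1.0, 0.001], [1.0, 0.001, -0.0], [-0.0, 0.001, -1.0]]
ft_force: [1.3, 0.2, 0.2]
grip_width: 0.0854
```

Call:
arm_command(
  rows="0 28.7 -16.7 0 0 0 0; 0 28.7 -16.7 0 0 0 0; 0 28.7 -16.7 0 0 0 0; 0 28.7 -16.7 0 0 0 0; 0 28.7 -16.7 0 0 0 0",
)

```text
time_s: 19.08
position: [0.4687, 0.2011, 0.2018]
tool_rot: [[-0.001, 1.0, 0.001], [1.0, 0.001, 0.0], [0.0, 0.001, -1.0]]
ft_force: [0.3, 0.2, -0.0]
grip_width: 0.0856
```

Call:
arm_command(
  rows="0 28.7 -16.7 0 0 0 0; 0 28.7 -16.7 0 0 0 0; 0 11.8 -7.2 0 0 0 0; 0 0 0 0 0 0 0; 0 0 0 0 0 0 0",
)

```text
time_s: 19.5
position: [0.429, 0.2693, 0.2016]
tool_rot: [[-0.003, 1.0, 0.001], [1.0, 0.003, 0.0], [0.0, 0.001, -1.0]]
ft_force: [-0.2, 0.1, 0.1]
grip_width: 0.0852
```

```bash
python3 - <<'E'
from h import *
from rig import readout
s=readout.observe();print(s["position"],s["ft_force"],s["grip_width"])
im=eyes.get_image("side");c=im[110:300,210:400]
t=eyes.get_image("top")[110:300,180:420]
cv2.imwrite("pics/n6.png",np.hstack([cv2.resize(k,None,fx=1.8,fy=1.8,interpolation=cv2.INTER_CUBIC) for k in(c,t)])[:,:,::-1])
cc,A=blob(im,(289,253));print(cc,locate(25,{"side":cc},(.43,.27)),A)
E
```

```text
[0.42895025 0.2693026  0.2015952 ] [-0.22068704  0.09080771  0.14128498] 0.0852095289177965
[287.93181818 252.25757576] (array([0.43189666, 0.2682626 ]), array([1.98047019e-08, 2.70362364e-08])) 132
```

View pics/n6.png

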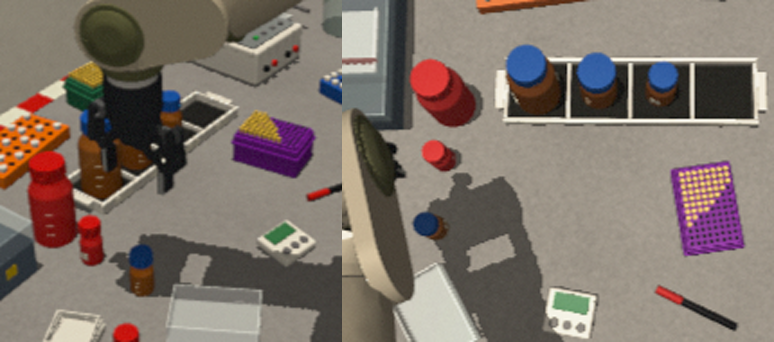

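Three bottles stand upright, centred in cells 1–3. The 25 is the last one. I pre-narrow the jaws because a red look-alike is near.

Call:
arm_command(
  rows="0.25 0 0 15 0 0 0; 0.25 0 0.5 28 0 0 0; 0.25 0 0.5 28 0 0 0; 0.25 0 0 28 0 0 0; 0.25 0 0 20 0 0 0",
)

```text
time_s: 20.02
position: [0.4302, 0.2677, 0.08]
tool_rot: [[0.001, 1.0, -0.002], [1.0, -0.001, -0.001], [-0.001, -0.002, -1.0]]
ft_force: [-0.7, 0.1, 0.5]
grip_width: 0.0637
```

Call:
arm_command(
  rows="0.25 0 0 10 0 0 0; 0.25 0 0 4.5 0 0 0; 0.3 0 0 0 0 0 0; 0.4 0 0 0 0 0 0; 0.45 0 0 0 0 0 0",
)

```text
time_s: 20.43
position: [0.4307, 0.2689, 0.0683]
tool_rot: [[-0.0, 1.0, 0.002], [1.0, 0.0, 0.001], [0.001, 0.002, -1.0]]
ft_force: [0.3, 0.3, -0.3]
grip_width: 0.0469
```

Call:
arm_command(
  rows="0.5 0 0 0 0 0 0; 0.55 0 0 0 0 0 0; 0.6 0 0 0 0 0 0; 0.65 0 0 0 0 0 0; 1 0 0 0 0 0 0",
)

```text
time_s: 20.85
position: [0.43, 0.2691, 0.068]
tool_rot: [[-0.001, 1.0, 0.0], [1.0, 0.001, 0.0], [0.0, 0.0, -1.0]]
ft_force: [-0.9, -0.5, 5.1]
grip_width: 0.0319
```

Call:
arm_command(
  rows="1 0 0 0 0 0 0; 1 0 0 0 0 0 0",
)

```text
time_s: 21.02
position: [0.43, 0.2691, 0.0679]
tool_rot: [[-0.001, 1.0, 0.0], [1.0, 0.001, 0.0], [0.0, 0.0, -1.0]]
ft_force: [-2.1, -0.7, 5.6]
grip_width: 0.0319
```

Call:
arm_command(
  rows="1 0 0 -12 0 0 0; 1 0 0 -30 0 0 0; 1 0 0 -35 0 0 0; 1 0 0 -35 0 0 0; 1 0 0 -23 0 0 0",
)

```text
time_s: 21.43
position: [0.4304, 0.2692, 0.2056]
tool_rot: [[-0.001, 1.0, 0.003], [1.0, 0.001, 0.001], [0.001, 0.003, -1.0]]
ft_force: [0.3, -0.2, -0.6]
grip_width: 0.0318
```

Call:
arm_command(
  rows="1 -13.7 6.2 0 0 0 0; 1 -27.5 12.3 0 0 0 0; 1 -27.5 12.3 0 0 0 0; 1 -27.5 12.3 0 0 0 0; 1 -27.5 12.3 0 0 0 0",
)

```text
time_s: 21.85
position: [0.4858, 0.1441, 0.2025]
tool_rot: [[-0.001, 1.0, 0.0], [1.0, 0.001, -0.0], [-0.0, 0.0, -1.0]]
ft_force: [1.1, 0.3, -1.4]
grip_width: 0.0322
```

Call:
arm_command(
  rows="1 -27.5 12.3 0 0 0 0; 1 -27.5 12.3 0 0 0 0; 1 -27.5 12.3 0 0 0 0; 1 -27.5 12.3 0 0 0 0; 1 -27.5 12.3 0 0 0 0",
)

```text
time_s: 22.27
position: [0.5475, 0.0065, 0.2024]
tool_rot: [[-0.001, 1.0, -0.0], [1.0, 0.001, -0.0], [-0.0, -0.0, -1.0]]
ft_force: [0.5, 0.2, -0.9]
grip_width: 0.0316
```

Call:
arm_command(
  rows="1 -27.5 12.3 0 0 0 0; 1 -27.5 12.3 0 0 0 0; 1 -27.5 12.3 0 0 0 0; 1 -27.5 12.3 0 0 0 0; 1 -27.5 12.3 0 0 0 0",
)

```text
time_s: 22.68
position: [0.6091, -0.1309, 0.2022]
tool_rot: [[-0.001, 1.0, -0.0], [1.0, 0.001, 0.0], [0.0, -0.0, -1.0]]
ft_force: [-0.6, -0.8, 0.3]
grip_width: 0.0317
```

Call:
arm_command(
  rows="1 -27.5 12.3 0 0 0 0; 1 -13.7 6.1 0 0 0 0; 1 0 0 0 0 0 0; 1 0 0 0 0 0 0",
)

```text
time_s: 23.02
position: [0.6271, -0.171, 0.2018]
tool_rot: [[-0.0, 1.0, -0.001], [1.0, 0.0, 0.001], [0.001, -0.001, -1.0]]
ft_force: [-0.4, 0.3, 0.1]
grip_width: 0.0319
```

Descend about 121 mm, then feel for contact near 0.075.

Call:
arm_command(
  rows="1 0 0 15 0 0 0; 1 0 0 28 0 0 0; 1 0 0 30 0 0 0; 1 0 0 28 0 0 0; 1 0 0 15 0 0 0",
)

```text
time_s: 23.43
position: [0.6257, -0.1686, 0.0833]
tool_rot: [[-0.002, 1.0, -0.004], [1.0, 0.002, 0.002], [0.002, -0.004, -1.0]]
ft_force: [0.9, 0.4, -0.7]
grip_width: 0.0317
```

Call:
arm_command(
  rows="1 0 0 4 0 0 0; 1 0 0 1.5 0 0 0; 1 0 0 1 0 0 0; 1 0 0 0 0 0 0; 1 0 0 0 0 0 0",
)

```text
time_s: 23.85
position: [0.6277, -0.1707, 0.0813]
tool_rot: [[-0.001, 1.0, 0.002], [1.0, 0.001, -0.001], [-0.001, 0.002, -1.0]]
ft_force: [-0.2, -0.1, -0.1]
grip_width: 0.032
```

Call:
arm_command(
  rows="1 0 0 1 0 0 0; 1 0 0 1 0 0 0; 1 0 0 0 0 0 0; 1 0 0 0 0 0 0",
)

```text
time_s: 24.18
position: [0.6272, -0.1707, 0.078]
tool_rot: [[-0.001, 1.0, 0.0], [1.0, 0.001, -0.0], [-0.0, 0.0, -1.0]]
ft_force: [0.2, -0.3, -1.3]
grip_width: 0.0318
```

Call:
arm_command(
  rows="1 0 0 1 0 0 0; 1 0 0 1 0 0 0; 1 0 0 0 0 0 0; 1 0 0 0 0 0 0; 1 0 0 0 0 0 0",
)

```text
time_s: 24.6
position: [0.6273, -0.1707, 0.0759]
tool_rot: [[-0.001, 1.0, -0.0], [1.0, 0.001, 0.0], [0.0, -0.0, -1.0]]
ft_force: [1.4, -0.2, -1.0]
grip_width: 0.0318
```

Call:
arm_command(
  rows="1 0 0 1 0 0 0; 1 0 0 0 0 0 0; 1 0 0 0 0 0 0; 1 0 0 0 0 0 0",
)

```text
time_s: 24.93
position: [0.6274, -0.1707, 0.0751]
tool_rot: [[-0.001, 1.0, 0.0], [1.0, 0.001, -0.0], [-0.0, 0.0, -1.0]]
ft_force: [0.2, -0.3, 1.6]
grip_width: 0.0321
```

Call:
arm_command(
  rows="0.55 0 0 0 0 0 0; 0.5 0 0 0 0 0 0; 0.4 0 0 0 0 0 0; 0.2 0 0 0 0 0 0; 0 0 0 0 0 0 0",
)

```text
time_s: 25.35
position: [0.6272, -0.1707, 0.0749]
tool_rot: [[-0.001, 1.0, -0.0], [1.0, 0.001, 0.0], [0.0, -0.0, -1.0]]
ft_force: [-0.1, 0.1, -0.2]
grip_width: 0.0732
```

Call:
arm_command(
  rows="0 0 0 0 0 0 0; 0 0 0 -10 0 0 0; 0 0 0 -30 0 0 0; 0 0 0 -40 0 0 0; 0 0 0 -40 0 0 0",
)

```text
time_s: 25.77
position: [0.6268, -0.1705, 0.1967]
tool_rot: [[-0.001, 1.0, -0.001], [1.0, 0.001, 0.001], [0.001, -0.001, -1.0]]
ft_force: [0.6, -0.5, 0.6]
grip_width: 0.0856
```

Call:
arm_command(
  rows="0 -15 -20 -10 0 0 0; 0 -30 -25 0 0 0 0; 0 -30 -25 0 0 0 0; 0 -30 -25 0 0 0 0; 0 -30 -25 0 0 0 0",
)

```text
time_s: 26.18
position: [0.5061, -0.3068, 0.206]
tool_rot: [[-0.002, 1.0, 0.001], [1.0, 0.002, -0.001], [-0.001, 0.001, -1.0]]
ft_force: [0.9, -0.6, -0.2]
grip_width: 0.0853
```

Call:
arm_command(
  rows="0 -20 -20 0 0 0 0; 0 -10 -10 0 0 0 0; 0 0 0 0 0 0 0; 0 0 0 0 0 0 0",
)

```text
time_s: 26.52
position: [0.4776, -0.3358, 0.2055]
tool_rot: [[-0.0, 1.0, 0.001], [1.0, 0.0, -0.0], [-0.0, 0.001, -1.0]]
ft_force: [-0.4, 0.2, 0.0]
grip_width: 0.0854
```

```bash
python3 - <<'E'
from h import *
from rig import readout
s=readout.observe();print(s["position"],s["ft_force"],s["qvel"].round(1),s["time_s"])
I={n:eyes.get_image(n) for n in("top","side")}
C={250:(.6366,.1142),100:(.6334,.0193),50:(.6302,-.0756),25:(.6270,-.1706)}
for b,c in C.items():
    o={n:blob(I[n],centroid(caphull(n,*c,b,.007)))[0] for n in I}
    r,f=locate(b,o,c,.007);print(b,(r-c).round(4),f.round(1))
k=I["side"][90:290,200:400];t=I["top"][110:270,210:430]
cv2.imwrite("pics/n7.png",np.hstack([cv2.resize(k,(400,400),interpolation=cv2.INTER_CUBIC),cv2.resize(t,(400,400*160//220)).__class__ is None or cv2.copyMakeBorder(cv2.resize(t,(400,291)),0,109,0,0,0)])[:,:,::-1]) if 0 else cv2.imwrite("pics/n7.png",np.hstack([cv2.resize(k,(400,400)),cv2.copyMakeBorder(cv2.resize(t,(400,291)),0,109,0,0,cv2.BORDER_CONSTANT)])[:,:,::-1])
E
```

```text
[ 0.47757429 -0.33576625  0.20545075] [-0.42089716  0.21041868  0.04234606] [ 2.   0.4 -0.1  0.1 -0.1  0.2] 26.5167
250 [-0.0014  0.0004] [ 0.1 -0.7  0.6  1.1]
100 [0.0003 0.0009] [ 0.  -0.4  0.8  0.8]
50 [-0.0001  0.0015] [-0.1 -0.4  0.7  0.8]
25 [ 0.0001 -0.0005] [-0.  -0.4  0.5  0.7]
```

View pics/n7.png

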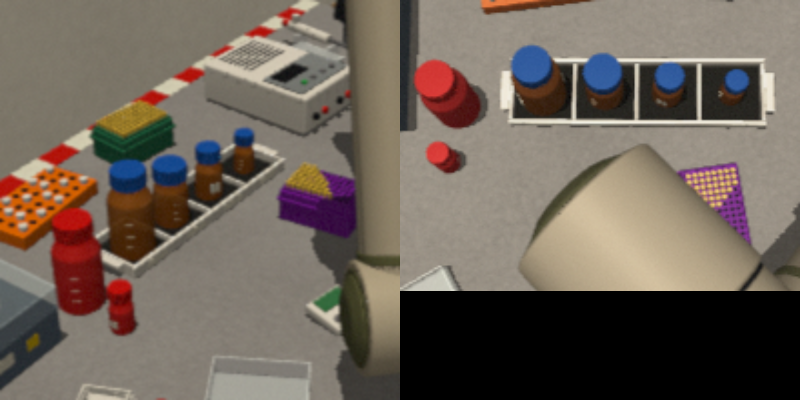

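All four bottles stand upright in their cells, in order, within 2 mm of the cell centres. The tip box is where it was.

```bash
python3 -c "
from rig import env
print(env.close_job())"
```

```text
the job is handed in; nothing more can be done
None
```

All four amber bottles are in the tray in order of size. The gel tank is at the left (+y) end, so bottle_250 is in cell_1, bottle_100 in cell_2, bottle_50 in cell_3 and bottle_25 in cell_4. I lowered each one in steps of about 1 mm until the force sensor showed contact. The contact height matched the liner height every time.

- **Final check:** both cameras show the four bottles upright and within 2 mm of my estimated cell centres. The gripper was open and clear of everything at 26.5 s, and I saw no high forces on the sensor.
- **Untouched items:** the tip box and the red look-alikes look unmoved in the pictures. I judged that by eye and did not measure it.
- **What failed:** the close-up check before the first grasp (bottle_100) was useless because the arm hid the bottle from both cameras. I went ahead on the earlier position estimate, and the grasp held. No final check failed, though the two cameras disagreed by about 1 pixel.

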